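# Square up a pedal lid in the drilling board

### The job

The grey reverb pedal's freshly enamelled bottom lid lies loose on the plywood drilling board and has to sit square in the corner of the two aluminium fences. Take the push stick out of its block and nudge the lid with the rod's tip: first until its long edge lies flush on the long fence, then along that fence until its short edge meets the end stop, each time giving a light but definite push of about 5 to 8 N that you hold for half a second; above 10 N, or under a finger, the enamel is marked. Leave the lid touching both fences with no gap, hang the stick upright in its hole again, and do not shift the pedal, the bowl, the tray or the hex key.

Things in the scene. Friction and masses are not known exactly. Their poses are not given: they have to be found in the camera images.
- board_corner (a point): Inside corner of the fixed plywood drilling board (200 x 150 x 15 mm), on its upper face, 15 mm above the table, where the fences' faces meet. +x runs along the long fence's face away from the corner, +y along the end stop's face away from it, z up. The board's face reaches to x = 185 and y = 135 mm from here.
- long_fence: Aluminium bar, 200 mm long, 15 mm wide, 10 mm high, fixed on the board. Origin: middle of its underside; length along its x axis (axes as board_corner). Its face towards +y is the plane y = 0 of board_corner.
- end_stop: Aluminium bar, 127 mm long, 15 mm wide, 10 mm high, fixed on the board square to the long fence, 8 mm dust gap between the two. Origin: middle of its underside; length along its y axis (axes as board_corner). Its face towards +x is the plane x = 0 of board_corner.
- lid_centre (a point): Pedal's bottom lid: grey enamelled plate 112 (x) x 60 (y) x 5 mm, about 0.1 kg, loose and flat on the board, under 2 N slides it. A 3 mm lip stands on it, 7 mm in from the edges. Point: centre of the plate, 2.5 mm above its underside. Starts centimetres off both fences, turned up to 0.25 rad; home: centre at x = 56, y = 30 mm of board_corner, axes parallel. Over 10 N or a finger marks it.
- stick_grip (a point): Push stick, 40 g, hanging upright in its block: square wooden handle 24 x 24 mm, 56 mm high, with a black nylon rod 8 mm thick, 40 mm long, down from the middle of its underside. The rod is rigid but set a little crooked: its tip stands up to 4 mm to one side, this way or that. Point: centre of the handle, 68 mm above the rod's flat tip; x, y square to its faces, z up.
- stand_hole (a point): Pine block 70 x 70 x 48 mm, fixed, with one vertical round through hole of 19 mm in its middle (2 mm chamfer). Point: centre of the hole's mouth in the top face, 48 mm above the table; z up. Hung up, the stick's rod is in the hole, the handle's underside on this face and stick_grip 28 mm above this point.
- pedal: Reverb pedal, aluminium box 60 x 112 x 27 mm with two knobs and a foot switch, up to 42 mm high; bystander. Origin: centre of its underside.
- bowl: White ceramic pick bowl, 100 mm across, 42 mm high; bystander. Origin: centre of its underside.
- tray: Green plastic parts tray, 100 x 150 x 28 mm; bystander. Origin: centre of its underside.
- hex_key: Small steel hex key, an L of 70 x 22 mm lying flat, 4 mm thick; bystander. Origin: about the middle of its long arm.
Not all that is in view belongs to the job. There is more than one size of the part that bears stick_grip; the job needs the largest.

How it is judged:
By the outcome, as a careful person would: the job done as asked, in the order asked, and still so for the second after the job is handed in, with the robot touching nothing.
It also fails if it takes over 72 s, if anything falls off the work surface, if the arm or the gripper's body presses on something with over 40 N, if the wrist force passes 120 N, or if a joint passes its speed limit or range.

### The arm

A 7-joint arm with a two-finger parallel gripper is mounted at the origin on the work surface. World frame = base frame: x ahead of the robot, y to its left, z up, the work surface at z = 0. Lengths are in m, angles in rad, forces in N, time in s.
With the tool pointing down it reaches from about 0.425 to 0.925 m from the base axis. Payload 6.8 kg.
Tool frame: the origin (TCP) lies midway between the tips of the shut fingers; the grasp point (between the pads) lies 19 mm behind it; z points along the fingers, y is the line along which they close (so a half turn about z gives the same grasp; the last joint's range is limited). The gripper opens to 85 mm and grips with 20 to 120 N. Pads are 22 mm wide; open, the fingers measure 114 mm over their backs; the gripper's body (76 mm by 85 mm) begins 54 mm behind the grasp point. The pads swing forward as they close: fully open they stand 13 mm farther back than shut.
Start: joints at [1.036, 0.477, 0.022, 1.555, -0.011, 1.109, -0.083], TCP at [0.279, -0.614, 0.231] pointing down, gripper open.
Joint ranges: [-2.96, 2.96], [-0.34, 2.1], [-1.41, 1.46], [0.24, 2.44], [-1.37, 4.51], [0.17, 1.92], [-2.96, 2.96]. Speed limits (rad/s): [2.39, 2.39, 3.14, 3.14, 3.14, 3.14, 3.14].

### API

Orientations are given as a rotation vector (axis times angle).
In Python, from bench import r gives the robot as it stands. The module is installed in compiled form; this text tells all that it offers.
- The arm moves only by the tool apply_moves, never from a script. Its argument "rows" is a list of rows, each a list of 6 numbers: the shift along the tool's x, y, z scaled (see below), then the turn, a rotation vector about the tool's x, y, z scaled (see below). A call has 1 to 5 rows; each row is the pose to reach, as a shift and turn from the pose commanded when the call began, along the tool's axes at that moment; what a row does not reach only later rows make up. The controller multiplies each number of a shift by 0.25 m and each number of a turn by 90 degrees. A row lasts 1/8 s, in which the tool goes at most 62.5 mm and 10.7 degrees, less where a joint would pass 70% of its speed; a pose out of reach is approached as far as the arm can. A call with a number of a shift or a turn outside -1 to 1 is refused whole. A call with a gripper value outside its range is refused whole. "claw" is the opening, from 0 (shut) to 1 (fully open), set as the call begins (left out, the last holds). The fingers move at their own pace and stop on an object; "newtons" is the grip in N (left out, the last holds). Time passes only in rows, so rows that repeat a pose let the fingers close. It gives the time, the measured TCP pose, the force, the opening and the grip force at its end, in the units of the state.
- r.get_obs(): the state, without advancing time (a new reading comes with each control period).
- r.grab_frame(name): name is "scene" or "top" or "wrist"; returns a dict with "pixels" (480x640x3 uint8, red, green, blue), "intrinsics" (3x3 intrinsics, pixels), "dist" ([k1, k2, p1, p2, k3] as OpenCV has them; the pictures are not rectified), "eye" and "attitude" of the camera in the world. Camera axes: x right, y up, looking along -z (the intrinsics and any distortion apply to the point x, -y, -z); pixel columns grow to the right and rows downward; lengths in m; the calibration is good to about 2 mm. A picture is of the moment at which its call begins. There is no depth.
- r.hand_in(): hands the job in; it is judged then, once.
Trained networks look in a picture, given as the dict that the camera call returned (one of the last four; its "shot" number tells which), for a name from the list of things; names that differ only in an ending like _2 or _b are one class to them, and where a whole thing is asked for, a point or a joint stands for the part that bears it (a point fixed in the world has none). Each returns a list of dicts, best first, with "conf" (0 to 1); they miss things now and then, are a little off and sometimes report something else, mostly with a low value. They report only what shows in the picture. A call takes as long as a camera call. They do not tell look-alikes from the thing itself.
- r.search_frame(picture, thing): "rect" ([left, top, width, height] in pixels, round what is visible of it).
- r.outline_of(picture, thing): "pixels" (480x640 bool, what is visible of it) and "rect" ([left, top, width, height] in pixels, round what is visible of it).
- r.landmark_of(picture, thing): "point" ([column, row] in pixels: a listed point, or the origin of a listed thing).
The state is a dict: "clock": time; "joints": joint angles; "qvel": joint speeds; "tau": joint torques, N m; "tcp_pos": TCP position; "orientation": TCP orientation; "contact_force": force on the tool from outside, world axes, zero at the start; "moment": the same for the moment, N m; "grip_width": finger opening in m; "gripper_force": force on a finger pad.
Only numpy, scipy, OpenCV 4.12 (cv2) and the standard library are available. Lean on these libraries where they do the work, as an engineer would, in place of code of your own. Each camera call takes 0.05 s, during which the arm holds its last target. There are 200 camera calls.

## Working session

There is one attempt and no reset: what is moved stays moved. The work goes in short steps, Python scripts to look and compute and a tool call to move; the robot and the scene stay as the last step left them, time stands still between calls to the robot, and variables do not carry over. Pictures are saved under pics/ and viewed, at most 10 in all, crops included, and the job is handed in when it is done.

Besides the shell and the picture viewer there is one more tool, called after "Call:" in YAML: its name, and indented under it one key for each argument. apply_moves: Moves the arm, as the interface text tells. Its arguments: {"type":"object","properties":{"rows":{"type":"array","items":{"type":"array","items":{"type":"number"}}},"claw":{"type":"number"},"newtons":{"type":"number"}},"required":["rows"]}

```bash
mkdir -p pics
cat > h.py <<'E'
import numpy as np, cv2
from scipy.spatial.transform import Rotation as R
from bench import r
def att(f):
    a=np.array(f['attitude'],float)
    return a if a.shape==(3,3) else R.from_rotvec(a).as_matrix() if a.size==3 else R.from_quat(a).as_matrix()
def ray(f,p):
    u=cv2.undistortPoints(np.array([[p]],float),np.array(f['intrinsics']),np.array(f['dist']))[0,0]
    return np.array(f['eye']),att(f)@np.array([u[0],-u[1],-1])
def atz(f,p,z):
    o,d=ray(f,p); return o+d*(z-o[2])/d[2]
def proj(f,P):
    q=(np.atleast_2d(P)-np.array(f['eye']))@att(f); q=q*[1,-1,-1]
    return cv2.projectPoints(q,np.zeros(3),np.zeros(3),np.array(f['intrinsics']),np.array(f['dist']))[0][:,0]
def tri(obs):
    A=0;b=0
    for f,p in obs:
        o,d=ray(f,p); d=d/np.linalg.norm(d); M=np.eye(3)-np.outer(d,d); A=A+M; b=b+M@o
    return np.linalg.solve(A,b)
def save(f,n): cv2.imwrite('pics/'+n,f['pixels'][:,:,::-1])
E
python3 - <<'E'
from h import *
np.set_printoptions(precision=4,suppress=True)
print(r.get_obs())
fs={}
for n in ['scene','top','wrist']:
    f=r.grab_frame(n); save(f,n+'0.png'); print(n,f['eye'],f['attitude'],f['intrinsics'],f['dist'])
    fs[n]=f
for n in ['scene','top']:
    for t in ['board_corner','lid_centre','stick_grip','stand_hole','pedal','bowl','tray','hex_key','long_fence','end_stop']:
        print(n,t,[(np.round(x['point'],1),round(x['conf'],2)) for x in r.landmark_of(fs[n],t)])
E
```

```text
{'clock': 0.0, 'joints': array([ 1.0359,  0.4778,  0.0223,  1.5564, -0.0115,  1.1093, -0.0831]), 'qvel': array([-0.002 ,  0.0003, -0.0002,  0.0001,  0.0015,  0.002 ,  0.0005]), 'tau': array([ -0.0004, -59.6455,   1.6073, -28.12  ,   0.0124,   0.0094,
         0.0001]), 'tcp_pos': array([ 0.2792, -0.6139,  0.2303]), 'orientation': array([-3.0686, -0.665 ,  0.0008]), 'contact_force': array([ 0.2436,  0.7925, -0.1119]), 'moment': array([ 0.0138,  0.032 , -0.0438]), 'gripper_force': 0.0, 'grip_width': 0.08544061080331745}
scene [ 1.0176 -0.4409  0.6635] [0.729  0.3003 0.7599] [[467.7461   0.     312.4228]
 [  0.     467.7461 238.5924]
 [  0.       0.       1.    ]] [-0.0316  0.      0.      0.      0.    ]
top [ 0.3481 -0.0449  1.3078] [ 0.1656 -0.1585 -1.5525] [[581.8742   0.     317.541 ]
 [  0.     581.8742 241.6198]
 [  0.       0.       1.    ]] [-0.1046  0.      0.      0.      0.    ]
wrist [ 0.3418 -0.5851  0.3736] [-0.241   0.1566 -1.1357] [[360.4576   0.     321.4823]
 [  0.     360.4576 234.3783]
 [  0.       0.       1.    ]] [0.0124 0.     0.     0.     0.    ]
scene board_c
[... 389 characters left out ...]
ey [(array([299.1, 184.6]), 0.62), (array([161.1, 388.5]), 0.51)]
scene long_fence [(array([304.5, 221.6]), 0.93)]
scene end_stop [(array([299.1, 182.8]), 0.63)]
top board_corner [(array([290.4, 320.9]), 0.75)]
top lid_centre [(array([262.1, 279.3]), 0.91)]
top stick_grip [(array([444.4, 291.3]), 0.7), (array([445.9, 336.9]), 0.64)]
top stand_hole [(array([441.5, 294.3]), 0.84)]
top pedal [(array([242.8, 181. ]), 0.77)]
top bowl [(array([155.9, 309.7]), 0.74)]
top tray [(array([404.8, 186.8]), 0.77), (array([287.6, 283.4]), 0.49), (array([156.7, 310.1]), 0.2)]
top hex_key [(array([464.6, 242.8]), 0.41)]
top long_fence [(array([290., 282.]), 0.64)]
top end_stop [(array([256.4, 321.5]), 0.95)]
```

View pics/scene0.png

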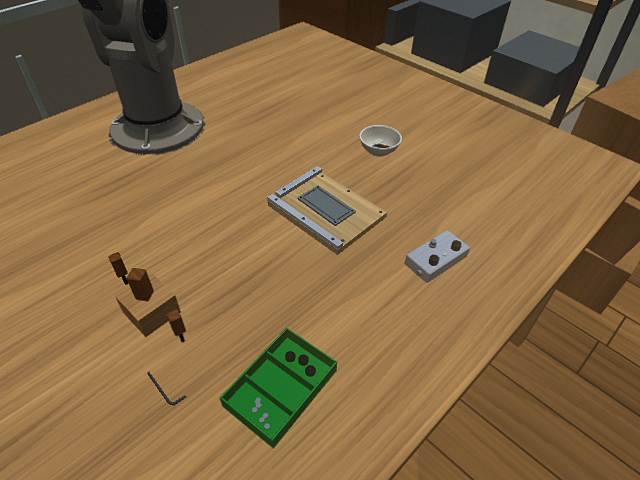

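View pics/top0.png

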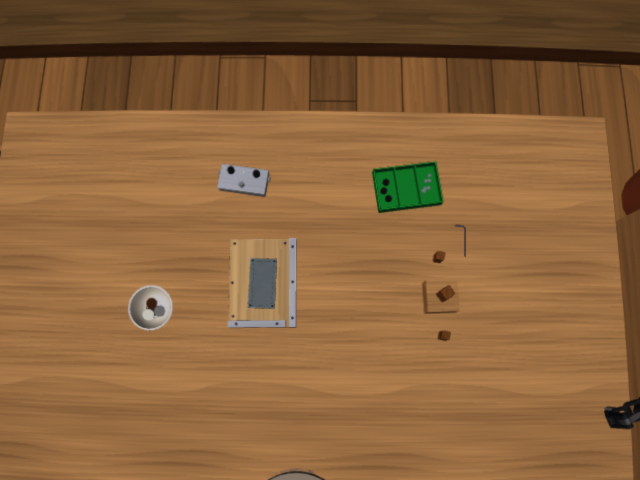

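The three sticks are at scene pixels (139,283) in the block, (118,262) and (177,321), and in the top view at (446,293), (439,257) and (444,336). The one in the pine block looks largest. The lid is at top (262,283) inside the fences. The long fence runs along column 292 and the end stop along row 324.

Run:
```python
from h import *
np.set_printoptions(precision=4,suppress=True)
s=r.grab_frame('scene'); t=r.grab_frame('top')
crop=s['pixels'][240:350,90:210,::-1]; c2=t['pixels'][230:350,400:490,::-1]
a=cv2.resize(crop,None,fx=3.6,fy=3.6,interpolation=3);b=cv2.resize(c2,None,fx=3.3,fy=3.3,interpolation=3)
H=max(a.shape[0],b.shape[0]); pad=lambda q:cv2.copyMakeBorder(q,0,H-q.shape[0],0,0,0)
cv2.imwrite('pics/sticks.png',np.hstack([pad(a),pad(b)]))
for n,f in (('s',s),('t',t)):
  for x in r.outline_of(f,'stick_grip'): print(n,x['rect'],x['pixels'].sum(),round(x['conf'],2))
L=lambda f,n:r.landmark_of(f,n)[0]['point']
for n,z in (('board_corner',.015),('lid_centre',.0175),('stand_hole',.048),('bowl',0),('tray',0),('long_fence',.015),('end_stop',.015)):
  try: print(n,'tri',tri([(s,L(s,n)),(t,L(t,n))]),'s@z',atz(s,L(s,n),z),'t@z',atz(t,L(t,n),z))
  except Exception as e: print(n,e)
print('stick tri',tri([(s,(139,282.8)),(t,(444.4,291.3))]))
for st,tt in (((118.7,262),(445.9,336.9)),((176.1,321.3),(439,257))): print('small',tri([(s,st),(t,tt)]))
print('pedal',atz(t,(242.8,181),0),'hex',atz(t,(464.6,242.8),0))
for n in ['lid_centre','long_fence','end_stop','stand_hole','stick_grip']:
  for x in r.outline_of(t,n)[:2]:
    c=cv2.findContours(x['pixels'].astype(np.uint8),0,1)[0]; c=max(c,key=cv2.contourArea)
    bx=cv2.boxPoints(cv2.minAreaRect(c)); z={'lid_centre':.02,'long_fence':.025,'end_stop':.025,'stand_hole':.048,'stick_grip':.104}[n]
    W=np.array([atz(t,p,z)[:2] for p in bx]); e=np.diff(np.vstack([W,W[:1]]),axis=0)
    print(n,round(x['conf'],2),W.mean(0),'len',np.linalg.norm(e,axis=1)[:2],'ang',np.arctan2(e[:2,1],e[:2,0]))
```

```text
s [110.8, 251.7, 12.9, 33.2] 284 0.88
s [167.7, 309.9, 17.6, 30.1] 300 0.85
s [126.7, 268.4, 25.1, 30.9] 645 0.59
t [437.6, 284.7, 16.4, 19.5] 172 0.7
t [436.2, 329.8, 16.4, 10.0] 103 0.54
board_corner tri [0.4387 0.0211 0.0232] s@z [0.4342 0.0322 0.015 ] t@z [0.4358 0.0166 0.015 ]
lid_centre tri [ 0.5167  0.0645 -0.0156] s@z [0.5292 0.014  0.0175] t@z [0.5287 0.0854 0.0175]
stand_hole tri [ 0.4968 -0.3147  0.0503] s@z [ 0.4949 -0.314   0.048 ] t@z [ 0.497  -0.3153  0.048 ]
bowl tri [0.4596 0.324  0.0128] s@z [0.451  0.3442 0.    ] t@z [0.4571 0.3237 0.    ]
tray tri [ 0.7534 -0.2399 -0.0008] s@z [ 0.7526 -0.242   0.    ] t@z [ 0.7544 -0.238   0.    ]
long_fence tri [0.5194 0.0246 0.003 ] s@z [0.5289 0.017  0.015 ] t@z [0.5173 0.0232 0.015 ]
end_stop tri [0.4347 0.0947 0.0223] s@z [0.4279 0.1006 0.015 ] t@z [0.4353 0.0957 0.015 ]
stick tri [ 0.4995 -0.3104  0.0835]
small [ 0.4068 -0.3113  0.0564]
small [ 0.5799 -0.3041  0.0547]
pedal [0.7662 0.1406 0.    ] hex [ 0.6236 -0.3769  0.    ]
lid_centre 0.84 [0.5231 0.0857] len [0.1124 0.0612] ang [-0.003  -1.5972]
lid_centre 0.59 [0.7633 0.1377] len [0.0663 0.1177] ang [-0.0852 -1.7111]
long_fence 0.72 [0.5261 0.0183] len [0.0135 0.1973] ang [-1.559  -3.1216]
long_fence 0.4 [0.4314 0.0955] len [0.1281 0.0174] ang [-1.5278 -3.0913]
end_stop 0.94 [0.4318 0.0966] len [0.1301 0.0197] ang [-1.5555 -3.1192]
stand_hole 0.82 [ 0.4934 -0.3072] len [0.0774 0.0724] ang [-1.5617  3.1092]
stick_grip 0.7 [ 0.4929 -0.3042] len [0.0338 0.0229] ang [-0.9865 -2.5708]
stick_grip 0.54 [ 0.4082 -0.3007] len [0.025  0.0184] ang [-1.5655  3.115 ]
```

View pics/sticks.png

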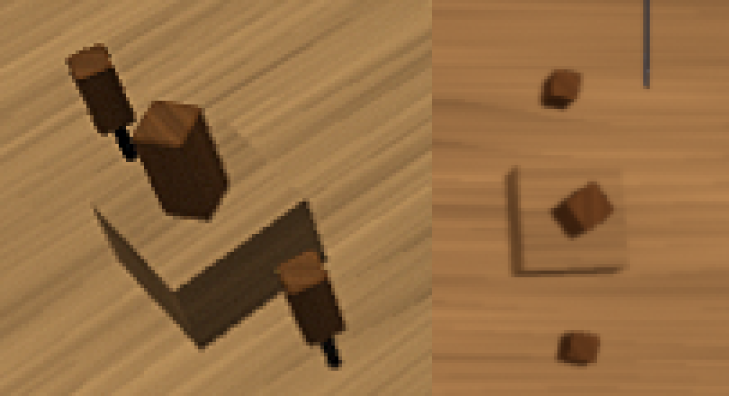

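Candidates: small sticks at scene (118,262) and (177,321), standing on the table, and the one at (139,283) hanging in the block. The crop confirms that the middle one, in the block, is clearly the largest, so it is the one to take. Its handle is turned about 30°.

```bash
cat >> h.py <<'E'
np.set_printoptions(precision=4,suppress=True)
def cmd(yaw,pos,frm=None):
    """units to reach TCP pos, tool straight down, tool x axis at yaw in world"""
    o=r.get_obs(); T=R.from_rotvec(o['orientation']) if frm is None else frm
    G=R.from_euler('z',yaw)*R.from_euler('x',np.pi)
    sh=T.inv().apply(np.array(pos)-o['tcp_pos'])/.25; tu=(T.inv()*G).as_rotvec()/(np.pi/2)
    print('row',np.round(sh,4),np.round(tu,4)); return sh,tu
def yaw_of(o): return np.arctan2(*R.from_rotvec(o['orientation']).as_matrix()[[1,0],0])
E
python3 - <<'E'
from h import *
o=r.get_obs(); M=R.from_rotvec(o['orientation']).as_matrix(); print(M, yaw_of(o))
f=r.grab_frame('wrist'); print('cam in tool',M.T@(f['eye']-o['tcp_pos']), 'camaxes in tool',M.T@att(f))
# handle yaw from top outline mask: fit square prism
t=r.grab_frame('top'); s=r.grab_frame('scene')
x=r.outline_of(t,'stick_grip')[0]; print(x['rect'])
y=[q for q in r.outline_of(s,'stick_grip') if q['rect'][0]>120 and q['rect'][0]<150][0]
from scipy.optimize import minimize
def mask(f,c,z0,a):
    h=np.array([[i,j,k] for i in(-12,12) for j in(-12,12) for k in(-28,28)])/1000
    P=R.from_euler('z',a).apply(h)+[c[0],c[1],z0]
    m=np.zeros((480*4,640*4),np.uint8); hull=cv2.convexHull((proj(f,P)*4).astype(np.float32)); cv2.fillConvexPoly(m,hull.astype(np.int32),1); return cv2.resize(m.astype(np.float32),(640,480),interpolation=cv2.INTER_AREA)
best=[]
def cost(p): return np.abs(mask(t,p[:2],.076,p[2])-x['pixels']).sum()/x['pixels'].sum()+np.abs(mask(s,p[:2],.076,p[2])-y['pixels']).sum()/y['pixels'].sum()
for a in (.2,.6,1.0,1.4):
    q=minimize(cost,[.497,-.313,a],method='Nelder-Mead',options=dict(initial_simplex=[[.497,-.313,a],[.503,-.313,a],[.497,-.307,a],[.497,-.313,a+.2]])); print(q.x,q.fun)
for p in [(.45,-.32,.23)]: cmd(0.0,p)
E
```

```text
[[ 0.9103  0.4139  0.0001]
 [ 0.4139 -0.9103 -0.0001]
 [ 0.      0.0001 -1.    ]] 0.42676385232583874
cam in tool [ 0.0689 -0.0006 -0.1432] camaxes in tool [[ 0.0007  0.9632  0.2687]
 [ 1.     -0.0006 -0.0005]
 [-0.0003  0.2687 -0.9632]]
[433.5, 286.1, 21.7, 20.0]
[ 0.4951 -0.3109  0.3707] 0.3250310629165255
[ 0.4953 -0.3107  0.7253] 0.291111152293008
[ 0.4947 -0.3107  0.6784] 0.29156959505252456
[ 0.4948 -0.3109  2.269 ] 0.28954300449000336
row [ 1.1086 -0.7899  0.0053] [ 0.     -0.      0.2716]
```

Call:
apply_moves:
  rows:
    - [0.25, -0.15, -0.02, 0, 0, -0.06]
    - [0.45, -0.26, -0.03, 0, 0, -0.12]
    - [0.64, -0.37, -0.04, 0, 0, -0.174]
    - [0.84, -0.49, -0.06, 0, 0, -0.174]
    - [1.0, -0.58, -0.07, 0, 0, -0.174]

```text
clock: 3.88
tcp_pos: [0.4486, -0.3766, 0.2494]
orientation: [2.95, 1.08, 0.001]
contact_force: [-0.6, -1.2, -0.2]
grip_width: 0.0854
gripper_force: 0.0
```

Run:
```python
from h import *
cmd(.7,(.495,-.311,.25))
```

```text
row [ 0.3113 -0.0804 -0.0023] [ 0.0005 -0.0004  0.0013]
```

Call:
apply_moves:
  rows:
    - [0.16, -0.04, 0, 0, 0, 0]
    - [0.31, -0.08, 0, 0, 0, 0]
    - [0.31, -0.08, 0, 0, 0, 0]

```text
clock: 4.25
tcp_pos: [0.4958, -0.31, 0.249]
orientation: [-2.947, -1.087, -0.003]
contact_force: [-0.6, -0.4, -0.6]
grip_width: 0.0852
gripper_force: 0.0
```

Run:
```python
from h import *
f=r.grab_frame('wrist'); save(f,'w1.png'); o=r.get_obs(); print(o['tcp_pos'],yaw_of(o))
for n in ('stick_grip','stand_hole'):
  for x in r.outline_of(f,n): print(n,x['rect'],x['conf'])
  for x in r.landmark_of(f,n): print(n,x['point'],x['conf'])
import pickle; pickle.dump(f,open('w1.pkl','wb'))
```

```text
[ 0.4943 -0.3124  0.249 ] 0.7032812837508392
stick_grip [313.4, 198.0, 25.7, 37.1] 0.88
stick_grip [253.4, 253.9, 27.3, 38.9] 0.87
stick_grip [363.8, 119.3, 32.3, 30.1] 0.56
stick_grip [265.9, 272.9] 0.84
stick_grip [376.6, 135.2] 0.8
stick_grip [325.5, 212.4] 0.61
stand_hole [273.3, 157.1, 98.9, 100.1] 0.96
stand_hole [0.0, 0.0, 35.2, 36.6] 0.65
stand_hole [325.2, 209.3] 0.97
```

View pics/w1.png

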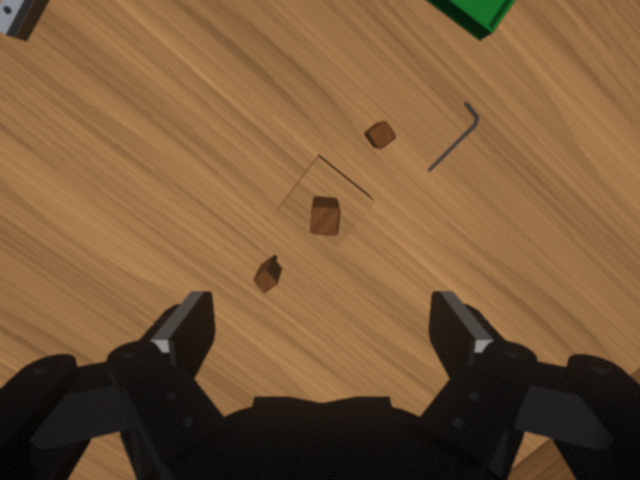

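The wrist view shows the big handle at (325,215) with its faces nearly parallel to the image axes, so yaw 0.70 suits the grasp. The small stick at (267,275) is clear of the fingers.

```bash
cat >> h.py <<'E'
from scipy.optimize import minimize
def pmask(f,c,half,a):
    h=np.array([[i,j,k] for i in(-1,1) for j in(-1,1) for k in(-1,1)])*half
    m=np.zeros((1920,2560),np.uint8); hull=cv2.convexHull((proj(f,R.from_euler('z',a).apply(h)+c)*4+1.5).astype(np.float32)); cv2.fillConvexPoly(m,hull.astype(np.int32),1); return cv2.resize(m.astype(np.float32),(640,480),interpolation=cv2.INTER_AREA)
def fit(views,half,z,p0):
    cost=lambda p:sum(np.abs(pmask(f,np.array([p[0],p[1],z if z is not None else p[3]]),half,p[2])-m).sum()/m.sum() for f,m in views)
    p0=np.array(p0); S=[p0]+[p0+np.eye(len(p0))[i]*(.08 if i==2 else .005) for i in range(len(p0))]
    q=minimize(cost,p0,method='Nelder-Mead',options=dict(initial_simplex=S,xatol=1e-5,fatol=1e-4)); return q.x,q.fun
E
python3 - <<'E'
from h import *; import pickle
f=r.grab_frame('wrist'); s=r.grab_frame('scene')
w=[x for x in r.outline_of(f,'stick_grip') if 300<x['rect'][0]<330][0]['pixels']
y=[q for q in r.outline_of(s,'stick_grip') if 120<q['rect'][0]<150][0]['pixels']
H=np.array([.012,.012,.028])
print('w',fit([(f,w)],H,.076,[.495,-.311,.7])); print('ws free z',fit([(f,w),(s,y)],H,None,[.495,-.311,.7,.076]))
print('lm', atz(f,r.landmark_of(f,'stick_grip')[-1]['point'],.076), 'hole', atz(f,r.landmark_of(f,'stand_hole')[0]['point'],.048))
b=r.outline_of(f,'stand_hole')[0]['pixels']|w
print('block',fit([(f,b)],np.array([.035,.035,.024]),.024,[.495,-.311,.0]))
E
```

```text
w (array([ 0.4976, -0.3116,  0.6375]), np.float64(0.08466396568160152))
ws free z (array([ 0.4978, -0.3111,  0.6951,  0.0779]), np.float64(0.19191825654376843))
lm [ 0.5793 -0.3036  0.076 ] hole [ 0.4982 -0.3115  0.048 ]
block (array([ 0.4971, -0.3121,  0.0413]), np.float64(0.03190401445966515))
```

Call:
apply_moves:
  rows:
    - [0.013, 0.006, 0.2, 0, 0, 0.027]
    - [0.013, 0.006, 0.4, 0, 0, 0.027]
    - [0.013, 0.006, 0.55, 0, 0, 0.027]
    - [0.013, 0.006, 0.68, 0, 0, 0.027]
    - [0.013, 0.006, 0.76, 0, 0, 0.027]
  claw: 0.7

```text
clock: 5.48
tcp_pos: [0.4961, -0.3124, 0.057]
orientation: [-2.972, -1.014, 0.002]
contact_force: [0.8, -0.4, -0.6]
grip_width: 0.0598
gripper_force: 0.0
```

Run:
```python
from h import *
f=r.grab_frame('wrist'); save(f,'w2.png'); o=r.get_obs(); print(o['tcp_pos'],yaw_of(o),o['grip_width'],o['contact_force'])
cmd(.66,(.4977,-.3113,.059))
```

```text
[ 0.495  -0.3118  0.055 ] 0.657841220022623 0.05970622816047024 [-0.7404 -0.4337 -1.8807]
row [ 0.0098  0.005  -0.0159] [-0.0029  0.0012 -0.0014]
```

View pics/w2.png

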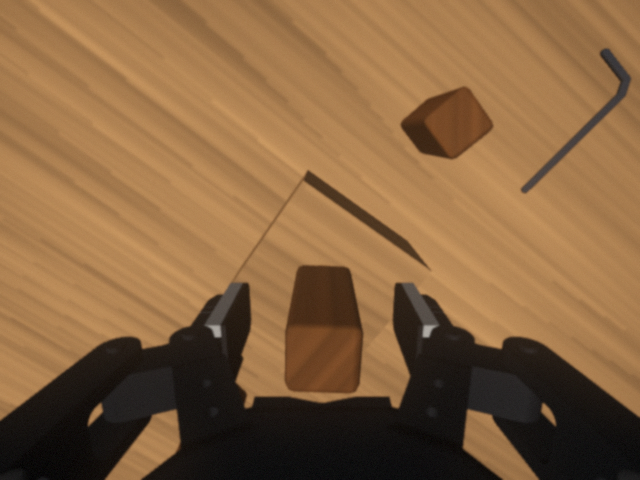

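The handle stands between the pads (centre about column 324), with its faces parallel to them. I'll close.

Call:
apply_moves:
  rows:
    - [0.008, 0.003, -0.012, 0, 0, 0]
    - [0.008, 0.003, -0.012, 0, 0, 0]
    - [0.008, 0.003, -0.012, 0, 0, 0]
    - [0.008, 0.003, -0.012, 0, 0, 0]
    - [0.008, 0.003, -0.012, 0, 0, 0]
  claw: 0
  newtons: 60

```text
clock: 6.15
tcp_pos: [0.5002, -0.3127, 0.0634]
orientation: [2.971, 1.014, 0.004]
contact_force: [-0.1, 0.2, 6.1]
grip_width: 0.0233
gripper_force: 59.1
```

Call:
apply_moves:
  rows:
    - [0, 0, 0, 0, 0, 0]
    - [0, 0, 0, 0, 0, 0]

```text
clock: 6.4
tcp_pos: [0.5002, -0.3127, 0.0634]
orientation: [2.971, 1.014, 0.004]
contact_force: [1.1, 0.9, 5.9]
grip_width: 0.0231
gripper_force: 59.1
```

Call:
apply_moves:
  rows:
    - [0, 0, -0.06, 0, 0, 0]
    - [0, 0, -0.14, 0, 0, 0]
    - [0, 0, -0.26, 0, 0, 0]
    - [0, 0, -0.42, 0, 0, 0]
    - [0, 0, -0.56, 0, 0, 0]

```text
clock: 7.02
tcp_pos: [0.4987, -0.3123, 0.2042]
orientation: [2.973, 1.014, 0.001]
contact_force: [0.1, 0.4, -0.1]
grip_width: 0.023
gripper_force: 58.7
```

Run:
```python
from h import *
o=r.get_obs(); print(o)
s=r.grab_frame('scene'); t=r.grab_frame('top'); w=r.grab_frame('wrist')
P=proj(s,[o['tcp_pos']])[0]; print(P)
x,y=P.astype(int); a=cv2.resize(s['pixels'][y-60:y+60,x-60:x+60,::-1],None,fx=3.3,fy=3.3,interpolation=3)
P=proj(t,[[.525,.08,.015]])[0].astype(int); b=cv2.resize(t['pixels'][P[1]-60:P[1]+60,P[0]-60:P[0]+60,::-1],None,fx=3.3,fy=3.3,interpolation=3)
cv2.imwrite('pics/lift.png',np.hstack([a,b]))
```

```text
{'clock': 7.025, 'joints': array([ 0.5817,  0.3688, -0.1631,  1.7888,  0.0703,  0.9887, -0.5225]), 'qvel': array([ 0.0223, -0.3056, -0.0185, -0.2539, -0.0768,  0.5562,  0.0646]), 'tau': array([ -0.1323, -49.6715,  -0.8143, -25.3402,   0.0902,  -0.6103,
        -0.0788]), 'tcp_pos': array([ 0.4987, -0.3123,  0.2042]), 'orientation': array([2.9726, 1.0141, 0.0009]), 'contact_force': array([ 0.1414,  0.4174, -0.1267]), 'moment': array([-0.029 , -0.0052,  0.0123]), 'gripper_force': 58.7166827917099, 'grip_width': 0.023028977204615046}
[116.6833 228.749 ]
```

View pics/lift.png

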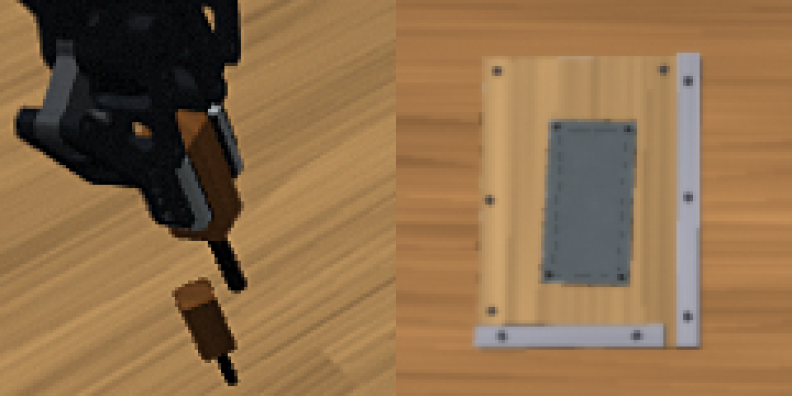

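The stick is held with its rod hanging free. The lid lies about 30 mm off both fences and is slightly turned. I'm moving over the board with yaw 0, so the first push lies along the closing line, and gripping harder.

Call:
apply_moves:
  rows:
    - [0.12, -0.14, -0.04, 0, 0, 0.1]
    - [0.27, -0.31, -0.06, 0, 0, 0.2]
    - [0.42, -0.48, -0.06, 0, 0, 0.3]
    - [0.57, -0.65, -0.06, 0, 0, 0.4]
    - [0.72, -0.8, -0.06, 0, 0, 0.42]
  newtons: 110

```text
clock: 7.8
tcp_pos: [0.5179, -0.0419, 0.2162]
orientation: [3.141, -0.006, -0.003]
contact_force: [1.1, 0.0, 0.7]
grip_width: 0.0229
gripper_force: 107.7
```

Run:
```python
from h import *
o=r.get_obs(); print(o['tcp_pos'],yaw_of(o)); cmd(0,(.50,.06,.22))
```

```text
[ 0.5179 -0.0419  0.2162] -0.004028297598931459
row [-0.0734 -0.4075 -0.0153] [ 0.0001  0.0011 -0.0026]
```

Call:
apply_moves:
  rows:
    - [-0.1, -0.2, -0.08, 0, 0, 0]
    - [-0.19, -0.4, -0.1, 0, 0, 0]
    - [-0.19, -0.45, -0.1, 0, 0, 0]
    - [-0.19, -0.45, -0.1, 0, 0, 0]

```text
clock: 8.3
tcp_pos: [0.4715, 0.0689, 0.2413]
orientation: [3.141, -0.001, -0.001]
contact_force: [-0.6, -0.6, -0.3]
grip_width: 0.023
gripper_force: 107.8
```

Run:
```python
from h import *; import pickle
f=r.grab_frame('wrist'); o=r.get_obs(); print(o['tcp_pos'],yaw_of(o),o['contact_force']); pickle.dump(f,open('w3.pkl','wb'))
im=f.copy()
for n,z in (('board_corner',.015),('lid_centre',.0175),('long_fence',.015),('end_stop',.015)):
  for x in r.landmark_of(f,n)[:2]: print(n,np.round(x['point'],1),round(x['conf'],2),atz(f,x['point'],z))
H={'lid_centre':([.056,.03,.0025],.0175,[.523,.086,0]),'long_fence':([.1,.0075,.005],.02,[.526,.0135,0]),'end_stop':([.0075,.0635,.005],.02,[.43,.096,0])}
for n,(h,z,p0) in H.items():
  x=r.outline_of(f,n)[0]; print(n,x['rect'],round(x['conf'],2),fit([(f,x['pixels'])],np.array(h),z,p0))
save(f,'w3.png')
```

```text
[0.4717 0.0676 0.2412] -0.0027163245179805577 [-0.5092 -0.1552 -1.1864]
board_corner [367.6 232.2] 0.63 [0.4392 0.0205 0.015 ]
lid_centre [306.8 150.3] 0.97 [0.5241 0.0841 0.0175]
long_fence [374.1 146.2] 0.89 [0.528  0.0171 0.015 ]
end_stop [297.6 239. ] 0.66 [0.4317 0.095  0.015 ]
lid_centre [276.4, 88.0, 62.7, 117.8] 0.76 (array([ 0.5236,  0.0852, -0.0205]), np.float64(0.02001645427811231))
long_fence [365.6, 30.9, 23.6, 218.4] 0.55 (array([0.5243, 0.0177, 0.0181]), np.float64(0.07681899150452179))
end_stop [235.7, 230.3, 123.6, 17.7] 0.83 (array([0.4326, 0.0952, 0.0185]), np.float64(0.1190410199556541))
```

View pics/w3.png

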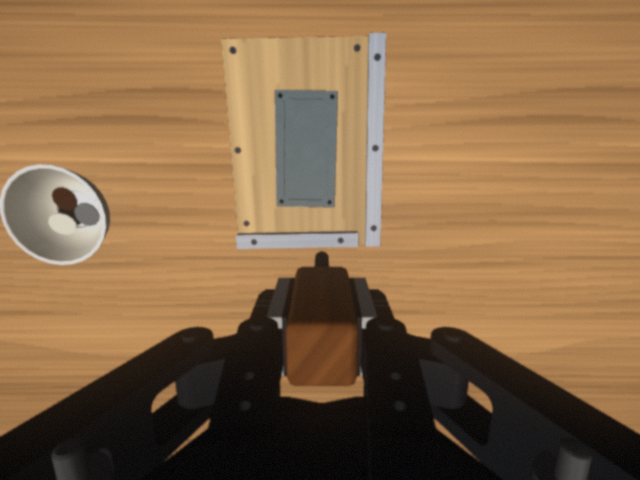

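The rod's tip shows at (321,254), the lid centre at (307,148) with about -0.04 rad of turn to the board, and the fence faces at column ~367 and row ~232.

Run:
```python
from h import *; import pickle
f=pickle.load(open('w3.pkl','rb')); o=r.get_obs()
im=f['pixels'][240:285,295:350].astype(int).sum(2)
for row in range(6,30,3): print(row+240,im[row,10:45:2])
zt=o['tcp_pos'][2]-.0554
for p in ((321.5,252.5),): print(atz(f,p,zt)-o['tcp_pos'])
print(proj(f,[o['tcp_pos']+[0,0,-.0554],o['tcp_pos']+[.004,0,-.0554],o['tcp_pos']+[0,0,-.01]]))
cmd(.018,(.524,.132,.12))
```

```text
246 [516 507 505 508 508 513 513 500 500 498 506 491 502 492 497 511 509 499]
249 [395 399 396 391 390 393 393 381 382 383 395 401 404 400 394 399 402 399]
252 [414 409 407 404 412 389 319 214 153 181 259 378 412 403 406 407 392 401]
255 [413 411 404 408 401 284 120 101 106 112 104 197 370 398 399 398 395 395]
258 [401 396 395 393 379 218 102 109 104 105 115 131 354 403 406 407 406 404]
261 [398 399 401 400 376 186  95 103 100  95  98 124 340 406 397 397 405 395]
264 [392 408 405 402 379 182 104 100  98  91  93 110 310 400 400 394 402 403]
267 [203 197 196 193 178 131 121 124 120 115 118 117 156 188 189 194 198 198]
[ 0.0019  0.0017 -0.0554]
[[324.4417 255.5829]
 [324.4583 249.0237]
 [325.3027 287.8144]]
row [ 0.2075 -0.2571  0.4863] [ 0.0001  0.0002 -0.0137]
```

Call:
apply_moves:
  rows:
    - [0.11, -0.12, 0, 0, 0, -0.0137]
    - [0.215, -0.246, 0.05, 0, 0, -0.0137]
    - [0.215, -0.246, 0.28, 0, 0, -0.0137]
    - [0.215, -0.246, 0.48, 0, 0, -0.0137]
    - [0.215, -0.246, 0.48, 0, 0, -0.0137]

```text
clock: 9.32
tcp_pos: [0.5229, 0.1289, 0.1185]
orientation: [3.139, 0.03, -0.012]
contact_force: [-0.3, 0.6, -1.0]
grip_width: 0.0229
gripper_force: 107.8
```

Call:
apply_moves:
  rows:
    - [0, 0, 0.1, 0, 0, 0]
    - [0, 0, 0.15, 0, 0, 0]
    - [0, 0, 0.175, 0, 0, 0]
    - [0, 0, 0.175, 0, 0, 0]

```text
clock: 9.82
tcp_pos: [0.5261, 0.1302, 0.0787]
orientation: [-3.141, -0.03, -0.001]
contact_force: [1.3, 0.4, -0.5]
grip_width: 0.0232
gripper_force: 107.8
```

Call:
apply_moves:
  rows:
    - [0, 0, 0.004, 0, 0, 0]
    - [0, 0, 0.008, 0, 0, 0]
    - [0, 0, 0.012, 0, 0, 0]
    - [0, 0, 0.012, 0, 0, 0]

```text
clock: 10.32
tcp_pos: [0.5256, 0.1301, 0.0751]
orientation: [3.141, 0.031, -0.0]
contact_force: [-0.1, -0.5, -0.2]
grip_width: 0.023
gripper_force: 107.8
```

Call:
apply_moves:
  rows:
    - [0, 0, 0.004, 0, 0, 0]
    - [0, 0, 0.004, 0, 0, 0]

```text
clock: 10.58
tcp_pos: [0.5256, 0.1301, 0.074]
orientation: [3.141, 0.031, -0.0]
contact_force: [-0.5, -0.0, -0.6]
grip_width: 0.0226
gripper_force: 107.8
```

Call:
apply_moves:
  rows:
    - [0, 0, 0.004, 0, 0, 0]
    - [0, 0, 0.004, 0, 0, 0]

```text
clock: 10.82
tcp_pos: [0.5256, 0.1301, 0.073]
orientation: [3.141, 0.031, -0.0]
contact_force: [-0.5, -0.1, -0.4]
grip_width: 0.0229
gripper_force: 107.8
```

Call:
apply_moves:
  rows:
    - [0, 0, 0.004, 0, 0, 0]
    - [0, 0, 0.004, 0, 0, 0]

```text
clock: 11.08
tcp_pos: [0.5256, 0.1301, 0.072]
orientation: [3.141, 0.031, -0.0]
contact_force: [-0.2, 0.6, -1.1]
grip_width: 0.023
gripper_force: 107.8
```

Call:
apply_moves:
  rows:
    - [0, 0, 0.004, 0, 0, 0]
    - [0, 0, 0.004, 0, 0, 0]

```text
clock: 11.32
tcp_pos: [0.5256, 0.1301, 0.071]
orientation: [3.141, 0.031, -0.0]
contact_force: [-0.1, -0.6, -0.2]
grip_width: 0.0235
gripper_force: 107.8
```

Call:
apply_moves:
  rows:
    - [0, 0, 0.002, 0, 0, 0]
    - [0, 0, 0.002, 0, 0, 0]

```text
clock: 11.58
tcp_pos: [0.5257, 0.1301, 0.0706]
orientation: [3.141, 0.031, 0.0]
contact_force: [0.4, -0.0, 0.3]
grip_width: 0.0229
gripper_force: 107.8
```

Call:
apply_moves:
  rows:
    - [0, 0, 0.002, 0, 0, 0]
    - [0, 0, 0.002, 0, 0, 0]

```text
clock: 11.82
tcp_pos: [0.5258, 0.1302, 0.0704]
orientation: [3.141, 0.031, 0.0]
contact_force: [-1.3, 0.5, 5.4]
grip_width: 0.0227
gripper_force: 108.3
```

Call:
apply_moves:
  rows:
    - [0, 0, 0.002, 0, 0, 0]
    - [0, 0, 0.002, 0, 0, 0]

```text
clock: 12.08
tcp_pos: [0.5259, 0.1302, 0.0703]
orientation: [3.141, 0.03, 0.001]
contact_force: [-1.4, -0.9, 8.6]
grip_width: 0.0227
gripper_force: 108.9
```

The tip touches the board at TCP z = 0.0704. I raise it about 2 mm and start sliding toward the lid.

Call:
apply_moves:
  rows:
    - [0, 0, -0.011, 0, 0, 0]
    - [0, 0.012, -0.011, 0, 0, 0]
    - [0, 0.024, -0.011, 0, 0, 0]
    - [0, 0.036, -0.011, 0, 0, 0]
    - [0, 0.04, -0.011, 0, 0, 0]

```text
clock: 12.7
tcp_pos: [0.5258, 0.1197, 0.0722]
orientation: [3.141, 0.03, -0.0]
contact_force: [-0.2, -0.4, -1.2]
grip_width: 0.0231
gripper_force: 108.2
```

Call:
apply_moves:
  rows:
    - [0, 0.006, 0, 0, 0, 0]
    - [0, 0.012, 0, 0, 0, 0]
    - [0, 0.018, 0, 0, 0, 0]
    - [0, 0.024, 0, 0, 0, 0]
    - [0, 0.03, 0, 0, 0, 0]

```text
clock: 13.32
tcp_pos: [0.526, 0.1126, 0.0723]
orientation: [-3.141, -0.031, -0.0]
contact_force: [0.3, 0.1, -0.8]
grip_width: 0.023
gripper_force: 107.9
```

Run:
```python
from h import *
t=r.grab_frame('top'); o=r.get_obs(); print(o['tcp_pos'],o['contact_force'])
f=r.grab_frame('wrist')
for n,g in(('w',f),('t',t)):
  for x in r.outline_of(g,'lid_centre')[:1]: print(n,x['conf'],x['rect'],fit([(g,x['pixels'])],np.array([.056,.03,.0025]),.0175,[.523,.078,0]))
```

```text
[0.526  0.1123 0.0723] [-0.1132  0.2558 -0.4425]
w 0.65 [329.3, 160.6, 114.2, 174.8] (array([ 0.5242,  0.0791, -0.0193]), np.float64(0.3678058807134894))
t 0.71 [256.8, 255.9, 21.9, 43.9] (array([0.5327, 0.0756, 0.0259]), np.float64(3.048507462686567))
```

Call:
apply_moves:
  rows:
    - [0, 0.007, 0, 0, 0, 0]
    - [0, 0.014, 0, 0, 0, 0]
    - [0, 0.021, 0, 0, 0, 0]
    - [0, 0.028, 0, 0, 0, 0]
    - [0, 0.035, 0, 0, 0, 0]

```text
clock: 14.15
tcp_pos: [0.5262, 0.1038, 0.0723]
orientation: [-3.141, -0.031, -0.0]
contact_force: [0.9, 1.1, -0.4]
grip_width: 0.0231
gripper_force: 107.9
```

Call:
apply_moves:
  rows:
    - [0, 0.007, 0, 0, 0, 0]
    - [0, 0.014, 0, 0, 0, 0]
    - [0, 0.021, 0, 0, 0, 0]
    - [0, 0.028, 0, 0, 0, 0]
    - [0, 0.035, 0, 0, 0, 0]

```text
clock: 14.78
tcp_pos: [0.5263, 0.095, 0.0723]
orientation: [3.141, 0.031, -0.0]
contact_force: [0.8, 2.0, -1.0]
grip_width: 0.023
gripper_force: 107.9
```

Run:
```python
from h import *
f=r.grab_frame('wrist');o=r.get_obs(); print(o['tcp_pos'],o['contact_force']); save(f,'w4.png')
x=r.outline_of(f,'lid_centre')[0]; print(x['conf'],fit([(f,x['pixels'])],np.array([.056,.03,.0025]),.0175,[.523,.065,0]))
```

```text
[0.5263 0.0947 0.0723] [-0.184   0.7471 -0.2956]
0.91 (array([ 0.5237,  0.062 , -0.0379]), np.float64(0.3833480878186969))
```

View pics/w4.png

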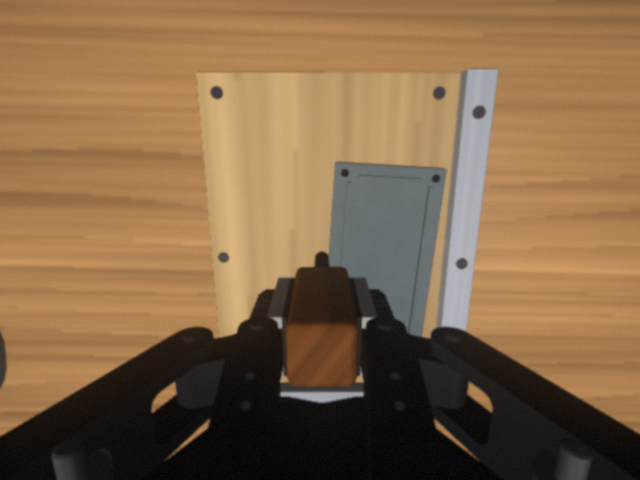

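The rod tip at (321,258) is on the lid's left edge. The lid is a few mm from the long fence, and its far corner at (445,168) is nearest.

Call:
apply_moves:
  rows:
    - [0, 0.005, 0, 0, 0, 0]
    - [0, 0.01, 0, 0, 0, 0]
    - [0, 0.015, 0, 0, 0, 0]
    - [0, 0.018, 0, 0, 0, 0]

```text
clock: 15.38
tcp_pos: [0.5263, 0.0909, 0.0723]
orientation: [-3.141, -0.031, 0.0]
contact_force: [-0.2, 2.0, 0.3]
grip_width: 0.0229
gripper_force: 107.8
```

Call:
apply_moves:
  rows:
    - [0, 0.003, 0, 0, 0, 0]
    - [0, 0.006, 0, 0, 0, 0]
    - [0, 0.006, 0, 0, 0, 0]

```text
clock: 15.75
tcp_pos: [0.5263, 0.0891, 0.0722]
orientation: [3.141, 0.031, -0.0]
contact_force: [-0.8, 1.1, -0.2]
grip_width: 0.0228
gripper_force: 107.9
```

Call:
apply_moves:
  rows:
    - [0, 0.003, 0, 0, 0, 0]
    - [0, 0.006, 0, 0, 0, 0]
    - [0, 0.006, 0, 0, 0, 0]

```text
clock: 16.12
tcp_pos: [0.5264, 0.0879, 0.0723]
orientation: [-3.141, -0.031, 0.0]
contact_force: [-1.8, 3.5, -0.9]
grip_width: 0.0227
gripper_force: 107.8
```

Call:
apply_moves:
  rows:
    - [0, 0.002, 0, 0, 0, 0]
    - [0, 0.002, 0, 0, 0, 0]

```text
clock: 16.38
tcp_pos: [0.5264, 0.0877, 0.0723]
orientation: [-3.141, -0.031, 0.0]
contact_force: [-1.6, 4.9, -1.1]
grip_width: 0.023
gripper_force: 107.9
```

Call:
apply_moves:
  rows:
    - [0, 0.002, 0, 0, 0, 0]
    - [0, 0.002, 0, 0, 0, 0]

```text
clock: 16.62
tcp_pos: [0.5264, 0.0876, 0.0723]
orientation: [-3.14, -0.032, -0.0]
contact_force: [-2.1, 5.9, -0.9]
grip_width: 0.023
gripper_force: 107.9
```

Call:
apply_moves:
  rows:
    - [0, 0.001, 0, 0, 0, 0]
    - [0, 0.001, 0, 0, 0, 0]
    - [0, 0.001, 0, 0, 0, 0]
    - [0, 0.001, 0, 0, 0, 0]
    - [0, 0.001, 0, 0, 0, 0]

```text
clock: 17.25
tcp_pos: [0.5264, 0.0875, 0.0723]
orientation: [-3.14, -0.032, -0.0]
contact_force: [-1.7, 6.9, -0.1]
grip_width: 0.0225
gripper_force: 107.9
```

Run:
```python
from h import *
F=[]
for i in range(3): f=r.grab_frame('wrist'); F.append(r.get_obs()['contact_force'])
print(np.array(F))
cv2.imwrite('pics/w5.png',cv2.resize(f['pixels'][60:340,260:560,::-1],None,fx=2,fy=2,interpolation=3))
```

```text
[[-1.8426  6.3412 -0.0505]
 [-2.0376  6.0673 -1.7014]
 [-1.4004  5.7855  0.6603]]
```

View pics/w5.png

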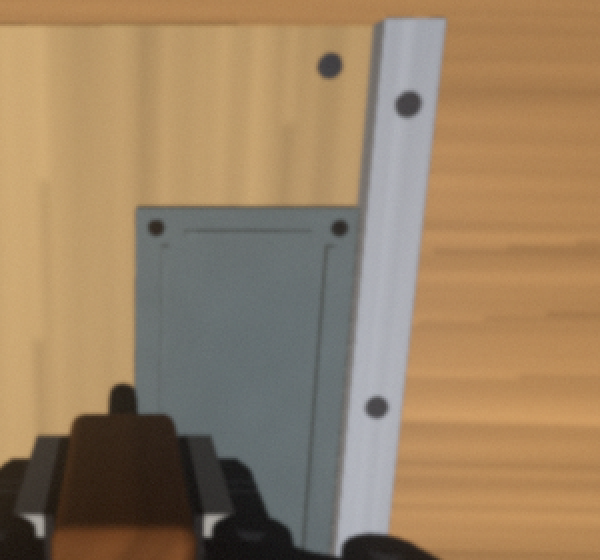

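The long edge lies flush on the fence along its visible length, and about 6 N was held for over half a second. I back off, lift, and turn for the second push.

Call:
apply_moves:
  rows:
    - [0, -0.03, 0, 0, 0, 0]
    - [0, -0.06, 0, 0, 0, 0]
    - [0, -0.06, -0.06, 0, 0, 0]
    - [0, -0.06, -0.2, 0, 0, 0]
    - [0, -0.06, -0.32, 0, 0, 0]

```text
clock: 18.02
tcp_pos: [0.5266, 0.1009, 0.1544]
orientation: [3.141, 0.03, 0.002]
contact_force: [0.5, 0.4, 0.0]
grip_width: 0.0229
gripper_force: 108.1
```

Call:
apply_moves:
  rows:
    - [0.06, -0.02, 0, 0, 0, -0.11]
    - [0.12, 0.02, 0, 0, 0, -0.22]
    - [0.2, 0.08, 0, 0, 0, -0.33]
    - [0.27, 0.13, 0, 0, 0, -0.44]
    - [0.3, 0.18, 0, 0, 0, -0.55]

```text
clock: 18.65
tcp_pos: [0.6033, 0.0566, 0.1534]
orientation: [2.836, 1.349, 0.002]
contact_force: [0.6, 0.0, -0.5]
grip_width: 0.023
gripper_force: 108.1
```

Run:
```python
from h import *
o=r.get_obs(); print(o['tcp_pos'],yaw_of(o)); cmd(np.pi/2+.019,(.600,.0555,.15))
```

```text
[0.6033 0.0566 0.1534] 0.8880709975472094
row [-0.0118 -0.0076  0.0137] [ 0.001   0.0001 -0.4467]
```

Call:
apply_moves:
  rows:
    - [0, 0, 0, 0, 0, -0.11]
    - [0, 0, 0, 0, 0, -0.22]
    - [-0.01, -0.008, 0.014, 0, 0, -0.33]
    - [-0.012, -0.008, 0.014, 0, 0, -0.4467]
    - [-0.012, -0.008, 0.014, 0, 0, -0.4467]

```text
clock: 19.27
tcp_pos: [0.5989, 0.0559, 0.1496]
orientation: [2.208, 2.234, 0.0]
contact_force: [0.8, 0.4, -0.3]
grip_width: 0.0226
gripper_force: 108.1
```

Run:
```python
from h import *
f=r.grab_frame('wrist'); o=r.get_obs(); print(o['tcp_pos'],yaw_of(o)); save(f,'w6.png')
x=r.outline_of(f,'lid_centre')[0]; m=x['pixels']; print(x['rect'],fit([(f,m)],np.array([.056,.03,.0025]),.0175,[.523,.054,0.018]))
print(proj(f,[o['tcp_pos']+[0,0,-.0554]]))
g=f['pixels'].astype(int).sum(2)
for row in range(236,272,4): print(row,g[row,300:350:2])
```

```text
[0.5989 0.0561 0.1495] 1.5805360528871641
[148.5, 184.1, 149.9, 76.7] (array([0.5248, 0.0549, 0.0234]), np.float64(0.01625229147571036))
[[320.3949 256.2713]]
236 [397 402 392 395 401 399 397 402 405 398 395 406 410 429 431 434 423 430
 428 431 433 436 427 444 434]
240 [410 419 419 420 423 415 423 428 415 421 420 421 422 416 420 423 416 421
 419 418 419 417 416 420 409]
244 [407 421 420 417 418 420 416 417 414 413 414 409 419 417 406 417 416 414
 415 405 315 275 296 388 418]
248 [397 402 404 398 406 406 404 396 403 404 401 404 405 397 408 400 405 407
 398 358 219 208 210 315 398]
252 [420 426 423 421 414 424 414 417 350 222 158 146 205 346 415 424 416 420
 418 425 415 395 404 421 422]
256 [423 440 435 432 435 436 430 354 125  96  93 110 104 124 304 422 432 431
 430 431 432 431 427 429 426]
260 [375 371 379 380 379 376 371 270 108  94 110 101 106  99 213 361 365 371
 370 372 372 372 367 362 366]
264 [474 461 462 465 463 460 454 284 111 103 104 102 106 104 248 454 453 462
 465 472 462 473 473 470 477]
268 [214 194 189 184 179 191 189 180 179 173 186 184 172 165 168 179 182 189
 187 185 185 203 261 415 497]
```

View pics/w6.png

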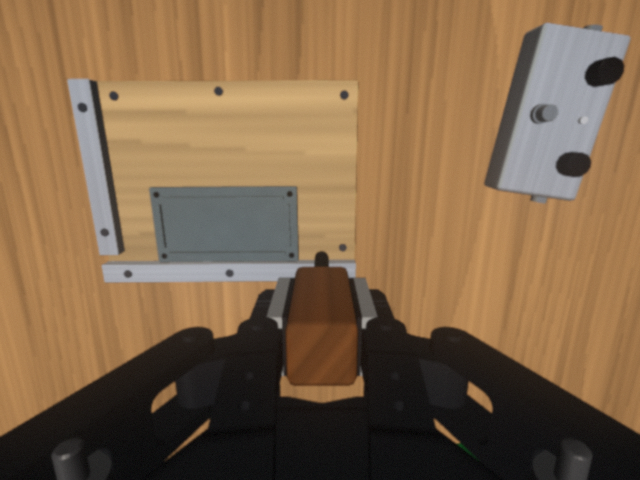

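The lid is flush on the long fence (image lower edge, row 262). The rod tip at (321,258) stands about 15 mm off its short edge, near (298,225). The pedal, at the right, is clear.

Call:
apply_moves:
  rows:
    - [0.005, 0, 0.12, 0, 0, 0]
    - [0.005, 0, 0.22, 0, 0, 0]
    - [0.005, 0, 0.28, 0, 0, 0]
    - [0.005, 0, 0.3, 0, 0, 0]
    - [0.005, 0, 0.3, 0, 0, 0]

```text
clock: 20.0
tcp_pos: [0.5989, 0.0582, 0.0742]
orientation: [2.206, 2.236, 0.001]
contact_force: [0.2, 0.0, -0.4]
grip_width: 0.0228
gripper_force: 108.1
```

Call:
apply_moves:
  rows:
    - [0, 0, 0.004, 0, 0, 0]
    - [0, 0, 0.004, 0, 0, 0]

```text
clock: 20.25
tcp_pos: [0.5991, 0.0581, 0.0734]
orientation: [2.205, 2.236, 0.001]
contact_force: [0.0, 0.4, -0.3]
grip_width: 0.023
gripper_force: 108.1
```

Call:
apply_moves:
  rows:
    - [-0.004, 0, 0.004, 0, 0, 0]
    - [-0.004, -0.012, 0.004, 0, 0, 0]
    - [-0.004, -0.024, 0.004, 0, 0, 0]
    - [-0.004, -0.036, 0.004, 0, 0, 0]
    - [-0.004, -0.048, 0.004, 0, 0, 0]

```text
clock: 20.88
tcp_pos: [0.5864, 0.0569, 0.0718]
orientation: [2.205, 2.237, -0.0]
contact_force: [0.8, -0.3, -0.1]
grip_width: 0.0229
gripper_force: 108.1
```

Call:
apply_moves:
  rows:
    - [0, -0.006, 0, 0, 0, 0]
    - [0, -0.012, 0, 0, 0, 0]
    - [-0.0005, -0.018, 0, 0, 0, 0]
    - [-0.001, -0.024, 0, 0, 0, 0]
    - [-0.001, -0.03, 0, 0, 0, 0]

```text
clock: 21.5
tcp_pos: [0.5792, 0.0566, 0.0719]
orientation: [2.205, 2.237, 0.001]
contact_force: [0.4, 0.6, -0.2]
grip_width: 0.0231
gripper_force: 108.2
```

Call:
apply_moves:
  rows:
    - [0, -0.006, 0, 0, 0, 0]
    - [0, -0.012, 0, 0, 0, 0]
    - [-0.0005, -0.018, 0, 0, 0, 0]
    - [-0.001, -0.024, 0, 0, 0, 0]
    - [-0.001, -0.03, 0, 0, 0, 0]

```text
clock: 22.12
tcp_pos: [0.5716, 0.0562, 0.0718]
orientation: [2.205, 2.237, 0.0]
contact_force: [0.0, 0.5, -0.4]
grip_width: 0.0229
gripper_force: 108.2
```

Call:
apply_moves:
  rows:
    - [0, -0.007, 0, 0, 0, 0]
    - [-0.0005, -0.014, 0, 0, 0, 0]
    - [-0.001, -0.021, 0, 0, 0, 0]
    - [-0.0015, -0.028, 0, 0, 0, 0]
    - [-0.0015, -0.035, 0, 0, 0, 0]

```text
clock: 22.75
tcp_pos: [0.5628, 0.0556, 0.0718]
orientation: [2.205, 2.237, 0.0]
contact_force: [0.9, 1.7, -0.8]
grip_width: 0.0227
gripper_force: 108.2
```

Run:
```python
from h import *
f=r.grab_frame('wrist');o=r.get_obs(); print(o['tcp_pos'],o['contact_force'])
x=r.outline_of(f,'lid_centre')[0]; m=x['pixels']; print(x['rect'],x['conf'],fit([(f,m)],np.array([.056,.03,.0025]),.0175,[.505,.054,0.018]))
```

```text
[0.5625 0.0556 0.0718] [0.5962 1.1277 0.3828]
[110.2, 203.5, 203.6, 104.5] 0.55 (array([0.5036, 0.0547, 0.0254]), np.float64(0.10951847549507689))
```

Call:
apply_moves:
  rows:
    - [0, -0.005, 0, 0, 0, 0]
    - [0, -0.01, 0, 0, 0, 0]
    - [-0.0005, -0.015, 0, 0, 0, 0]
    - [-0.0005, -0.018, 0, 0, 0, 0]
    - [-0.0005, -0.018, 0, 0, 0, 0]

```text
clock: 23.48
tcp_pos: [0.5583, 0.0554, 0.0718]
orientation: [-2.205, -2.237, 0.0]
contact_force: [1.3, 0.6, 0.0]
grip_width: 0.0228
gripper_force: 108.2
```

Call:
apply_moves:
  rows:
    - [0, -0.003, 0, 0, 0, 0]
    - [0, -0.006, 0, 0, 0, 0]
    - [0, -0.006, 0, 0, 0, 0]

```text
clock: 23.85
tcp_pos: [0.5568, 0.0554, 0.0718]
orientation: [-2.206, -2.237, 0.0]
contact_force: [-0.0, 0.4, -0.6]
grip_width: 0.0227
gripper_force: 108.2
```

Call:
apply_moves:
  rows:
    - [0, -0.003, 0, 0, 0, 0]
    - [0, -0.005, 0, 0, 0, 0]
    - [0, -0.005, 0, 0, 0, 0]

```text
clock: 24.22
tcp_pos: [0.5563, 0.0555, 0.072]
orientation: [2.205, 2.237, 0.002]
contact_force: [3.7, 1.0, -0.7]
grip_width: 0.0228
gripper_force: 108.1
```

Call:
apply_moves:
  rows:
    - [0, -0.003, 0, 0, 0, 0]
    - [0, -0.003, 0, 0, 0, 0]

```text
clock: 24.48
tcp_pos: [0.5559, 0.0555, 0.0722]
orientation: [2.205, 2.236, 0.003]
contact_force: [5.2, 0.1, -0.7]
grip_width: 0.0231
gripper_force: 108.2
```

Call:
apply_moves:
  rows:
    - [0, -0.002, 0, 0, 0, 0]
    - [0, -0.002, 0, 0, 0, 0]

```text
clock: 24.72
tcp_pos: [0.5558, 0.0555, 0.0724]
orientation: [2.204, 2.236, 0.004]
contact_force: [6.1, -0.0, -0.8]
grip_width: 0.0231
gripper_force: 108.2
```

Call:
apply_moves:
  rows:
    - [-0.001, -0.001, 0, 0, 0, 0]
    - [-0.002, -0.001, 0, 0, 0, 0]
    - [-0.002, -0.001, 0, 0, 0, 0]
    - [-0.002, -0.001, 0, 0, 0, 0]
    - [-0.002, -0.001, 0, 0, 0, 0]

```text
clock: 25.35
tcp_pos: [0.5557, 0.0554, 0.0724]
orientation: [2.204, 2.236, 0.005]
contact_force: [7.7, 1.8, -1.4]
grip_width: 0.0228
gripper_force: 108.2
```

Run:
```python
from h import *
F=[]
for i in range(3): f=r.grab_frame('wrist'); F.append(r.get_obs()['contact_force'])
print(np.array(F),r.get_obs()['tcp_pos'])
```

```text
[[ 5.5062 -1.0926 -0.9662]
 [ 6.1038 -0.0583 -1.4545]
 [ 4.6637  0.305  -1.5282]] [0.5558 0.0553 0.0724]
```

Call:
apply_moves:
  rows:
    - [0, -0.002, 0, 0, 0, 0]
    - [0, -0.002, 0, 0, 0, 0]
    - [0, -0.002, 0, 0, 0, 0]
    - [0, -0.002, 0, 0, 0, 0]
    - [0, -0.002, 0, 0, 0, 0]

```text
clock: 26.12
tcp_pos: [0.5556, 0.0553, 0.0725]
orientation: [2.204, 2.236, 0.006]
contact_force: [6.6, 0.8, -1.4]
grip_width: 0.023
gripper_force: 108.2
```

Call:
apply_moves:
  rows:
    - [0, 0.03, 0, 0, 0, 0]
    - [0, 0.07, 0, 0, 0, 0]
    - [0, 0.08, -0.06, 0, 0, 0]
    - [0, 0.08, -0.24, 0, 0, 0]
    - [0, 0.08, -0.4, 0, 0, 0]

```text
clock: 26.75
tcp_pos: [0.5733, 0.0555, 0.1737]
orientation: [-2.205, -2.237, 0.0]
contact_force: [-0.1, 0.2, -0.7]
grip_width: 0.0228
gripper_force: 108.5
```

Run:
```python
from h import *
f=r.grab_frame('wrist');o=r.get_obs(); print(o['tcp_pos'],yaw_of(o))
for n,h,z,p in (('lid_centre',[.056,.03,.0025],.0175,[.495,.0535,.018]),('long_fence',[.1,.0075,.005],.02,[.525,.0177,.018]),('end_stop',[.0075,.0635,.005],.02,[.4325,.095,.018])):
  x=r.outline_of(f,n)[0]; print(n,x['conf'],fit([(f,x['pixels'])],np.array(h),z,p))
a=proj(f,[[.495,.054,.02]])[0].astype(int); print(a)
y0,x0=max(a[1]-90,0),max(a[0]-150,0)
cv2.imwrite('pics/w7.png',cv2.resize(f['pixels'][y0:y0+180,x0:x0+260,::-1],None,fx=3,fy=3,interpolation=3))
```

```text
[0.5763 0.0564 0.1792] 1.5854455918775399
lid_centre 0.88 (array([0.4979, 0.0548, 0.0172]), np.float64(0.030658182813355226))
long_fence 0.71 (array([0.527 , 0.0175, 0.0223]), np.float64(0.17357496902106567))
end_stop 0.83 (array([0.4328, 0.0953, 0.0118]), np.float64(0.06871832488663644))
[228 218]
```

View pics/w7.png

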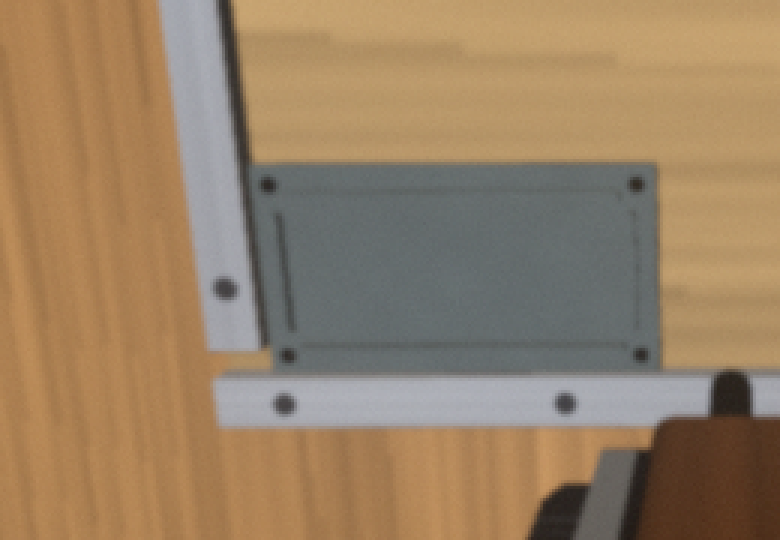

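The lid touches both fences with no gap visible. The short edge is at the end stop face (250–268, rows 165–350) and the long edge is on the fence at row 370. Next I return the stick to its block.

Call:
apply_moves:
  rows:
    - [-0.15, -0.04, -0.06, 0, 0, 0.1]
    - [-0.36, -0.1, -0.12, 0, 0, 0.2]
    - [-0.58, -0.14, -0.14, 0, 0, 0.3]
    - [-0.8, -0.18, -0.14, 0, 0, 0.4]
    - [-1.0, -0.22, -0.14, 0, 0, 0.5]

```text
clock: 27.58
tcp_pos: [0.5206, -0.1975, 0.2058]
orientation: [-2.896, -1.214, 0.003]
contact_force: [0.2, -0.1, -0.9]
grip_width: 0.0224
gripper_force: 108.5
```

Run:
```python
from h import *
o=r.get_obs(); print(o['tcp_pos'],yaw_of(o)); cmd(.658,(.5002,-.3127,.15))
```

```text
[ 0.5206 -0.1975  0.2058] 0.7938049163525948
row [-0.3855  0.2653  0.2231] [-0.0012  0.0009  0.0865]
```

Call:
apply_moves:
  rows:
    - [-0.18, 0.12, 0.02, 0, 0, 0.0865]
    - [-0.33, 0.23, 0.04, 0, 0, 0.0865]
    - [-0.33, 0.23, 0.08, 0, 0, 0.0865]
    - [-0.33, 0.23, 0.1, 0, 0, 0.0865]

```text
clock: 28.08
tcp_pos: [0.5052, -0.2936, 0.1801]
orientation: [-2.967, -1.023, 0.003]
contact_force: [-0.4, 0.9, -0.8]
grip_width: 0.0229
gripper_force: 108.5
```

Run:
```python
from h import *
o=r.get_obs(); print(o['tcp_pos'],yaw_of(o)); cmd(.658,(.4995,-.3127,.125))
f=r.grab_frame('wrist'); o=r.get_obs(); print(o['tcp_pos'],yaw_of(o)); cmd(.658,(.4995,-.3127,.125))
g=f['pixels'].astype(int).sum(2)
for row in range(248,266,4): print(row,g[row,300:350:2])
x=r.outline_of(f,'stand_hole')[0]; print(x['rect'],fit([(f,x['pixels'])],np.array([.035,.035,.024]),.024,[.497,-.312,.04]))
for x in r.landmark_of(f,'stand_hole'): print(x['point'],x['conf'],atz(f,x['point'],.048))
```

```text
[ 0.5052 -0.2936  0.1801] 0.664276248220429
row [-0.0649  0.0471  0.2204] [-0.0021  0.0004  0.004 ]
[ 0.5053 -0.2928  0.1799] 0.6657476965398204
row [-0.0674  0.049   0.2194] [-0.0023  0.0004  0.0049]
248 [367 372 381 373 367 354 357 365 375 377 334 259 159 149 166 193 212 225
 238 243 253 264 264 323 373]
252 [349 347 354 369 373 380 373 356 306 218 151 125 122 123 151 182 197 228
 241 245 265 275 342 370 346]
256 [374 367 353 348 342 358 371 303 117  92  97  84  88 103 223 297 288 285
 300 325 349 370 385 382 375]
260 [388 386 384 377 365 348 344 256 111  92  93  89  93  91 215 352 371 382
 375 368 370 364 366 375 379]
264 [363 357 377 388 380 377 362 232 104  94  87  89  88  90 201 359 356 353
 355 373 375 379 367 370 367]
[274.1, 180.6, 120.5, 96.3] (array([ 0.4975, -0.312 ,  0.043 ]), np.float64(0.22367838157117542))
[334.9, 247.4] 0.9 [ 0.4966 -0.313   0.048 ]
```

Call:
apply_moves:
  rows:
    - [-0.04, 0.03, 0, 0, 0, 0.004]
    - [-0.065, 0.05, 0.08, 0, 0, 0.004]
    - [-0.065, 0.05, 0.18, 0, 0, 0.004]
    - [-0.065, 0.05, 0.2, 0, 0, 0.004]
    - [-0.065, 0.05, 0.2, 0, 0, 0.004]

```text
clock: 28.85
tcp_pos: [0.5006, -0.3147, 0.1313]
orientation: [-2.973, -1.014, 0.001]
contact_force: [0.2, 0.1, -0.3]
grip_width: 0.0228
gripper_force: 108.5
```

Run:
```python
from h import *
for i in range(2):
  o=r.get_obs(); print(o['tcp_pos'],yaw_of(o)); cmd(.658,(.5002,-.3127,.0655)); f=r.grab_frame('wrist')
for x in r.landmark_of(f,'stand_hole'): print(x['point'],x['conf'],atz(f,x['point'],.048))
```

```text
[ 0.5006 -0.3147  0.1313] 0.6574845704839634
row [ 0.0035 -0.007   0.2633] [-0.0006  0.0002 -0.0003]
[ 0.5011 -0.3148  0.132 ] 0.6575871704617207
row [ 0.0022 -0.0091  0.2661] [ 0.0002 -0.0002 -0.0003]
[313.5, 245.8] 0.75 [ 0.496  -0.3118  0.048 ]
```

Call:
apply_moves:
  rows:
    - [0.003, -0.008, 0, 0, 0, 0]
    - [0.003, -0.008, 0.06, 0, 0, 0]
    - [0.003, -0.008, 0.12, 0, 0, 0]
    - [0.003, -0.008, 0.16, 0, 0, 0]
    - [0.003, -0.008, 0.16, 0, 0, 0]

```text
clock: 29.62
tcp_pos: [0.4995, -0.3122, 0.0904]
orientation: [-2.972, -1.014, 0.003]
contact_force: [-0.4, 0.4, -0.0]
grip_width: 0.0231
gripper_force: 108.5
```

Call:
apply_moves:
  rows:
    - [0, 0, 0.03, 0, 0, 0]
    - [0, 0, 0.06, 0, 0, 0]
    - [0, 0, 0.085, 0, 0, 0]
    - [0, 0, 0.085, 0, 0, 0]

```text
clock: 30.12
tcp_pos: [0.4998, -0.3124, 0.0699]
orientation: [-2.973, -1.014, 0.001]
contact_force: [-0.4, -0.5, -0.3]
grip_width: 0.0229
gripper_force: 108.5
```

No force, so the rod is in the hole. I'll lower it the rest of the way.

Call:
apply_moves:
  rows:
    - [0, 0, 0.008, 0, 0, 0]
    - [0, 0, 0.016, 0, 0, 0]
    - [0, 0, 0.021, 0, 0, 0]
    - [0, 0, 0.021, 0, 0, 0]

```text
clock: 30.62
tcp_pos: [0.5002, -0.3126, 0.0652]
orientation: [-2.973, -1.014, 0.0]
contact_force: [-0.1, 0.3, -1.2]
grip_width: 0.0232
gripper_force: 108.5
```

Call:
apply_moves:
  rows:
    - [0, 0, 0.003, 0, 0, 0]
    - [0, 0, 0.003, 0, 0, 0]

```text
clock: 30.88
tcp_pos: [0.5002, -0.3126, 0.0645]
orientation: [-2.973, -1.014, 0.0]
contact_force: [-0.9, 0.0, -0.7]
grip_width: 0.0227
gripper_force: 108.5
```

Call:
apply_moves:
  rows:
    - [0, 0, 0.003, 0, 0, 0]
    - [0, 0, 0.003, 0, 0, 0]

```text
clock: 31.12
tcp_pos: [0.5002, -0.3126, 0.0638]
orientation: [-2.973, -1.014, 0.0]
contact_force: [-0.0, 0.7, -0.3]
grip_width: 0.0229
gripper_force: 108.5
```

Call:
apply_moves:
  rows:
    - [0, 0, 0.002, 0, 0, 0]
    - [0, 0, 0.002, 0, 0, 0]

```text
clock: 31.38
tcp_pos: [0.5003, -0.3126, 0.0636]
orientation: [2.973, 1.014, 0.0]
contact_force: [-1.3, 1.1, 4.0]
grip_width: 0.0226
gripper_force: 108.9
```

The stick is seated at the same height as before (4 N contact). I release it and rise.

Call:
apply_moves:
  rows:
    - [0, 0, 0, 0, 0, 0]
    - [0, 0, 0, 0, 0, 0]
    - [0, 0, 0, 0, 0, 0]
    - [0, 0, 0, 0, 0, 0]
    - [0, 0, 0, 0, 0, 0]
  claw: 0.7

```text
clock: 32.0
tcp_pos: [0.5002, -0.3126, 0.0633]
orientation: [-2.973, -1.014, 0.0]
contact_force: [0.1, -0.2, -0.0]
grip_width: 0.0598
gripper_force: 0.0
```

Call:
apply_moves:
  rows:
    - [0, 0, -0.1, 0, 0, 0]
    - [0, 0, -0.25, 0, 0, 0]
    - [0, 0, -0.45, 0, 0, 0]
    - [0, 0, -0.65, 0, 0, 0]
    - [0, 0, -0.75, 0, 0, 0]

```text
clock: 32.62
tcp_pos: [0.5013, -0.313, 0.2541]
orientation: [2.97, 1.013, 0.004]
contact_force: [0.3, 0.5, 0.2]
grip_width: 0.0597
gripper_force: 0.0
```

Call:
apply_moves:
  rows:
    - [0, 0, 0, 0, 0, 0]
    - [0, 0, 0, 0, 0, 0]

```text
clock: 32.88
tcp_pos: [0.4995, -0.3123, 0.2496]
orientation: [-2.972, -1.014, 0.002]
contact_force: [-0.6, -0.0, -1.2]
grip_width: 0.0601
gripper_force: 0.0
```

Run:
```python
from h import *
f=r.grab_frame('wrist'); s=r.grab_frame('scene'); t=r.grab_frame('top'); o=r.get_obs(); print(o['tcp_pos'],o['clock'],o['contact_force'])
for x in r.outline_of(f,'stick_grip'):
  if 290<x['rect'][0]<345: print('stick',x['rect'],fit([(f,x['pixels'])],np.array([.012,.012,.028]),.076,[.498,-.311,.65]))
L=lambda n:[(np.round(x['point'],1),round(x['conf'],2)) for x in r.landmark_of(t,n)[:2]]
for n in ('pedal','bowl','tray','hex_key'): print(n,L(n))
for n,g in(('t',t),('s',s)):
  for m,h,z,p in (('lid_centre',[.056,.03,.0025],.0175,[.495,.0535,.018]),('long_fence',[.1,.0075,.005],.02,[.525,.0177,.018]),('end_stop',[.0075,.0635,.005],.02,[.4325,.095,.018])):
    for x in r.outline_of(g,m)[:1]: print(n,m,x['conf'],fit([(g,x['pixels'])],np.array(h),z,p))
```

```text
[ 0.4995 -0.3123  0.2492] 33.025 [-0.6831 -0.3449  0.5864]
stick [311.9, 195.4, 24.9, 39.8] (array([ 0.4995, -0.3134,  0.6573]), np.float64(0.06580779944289694))
pedal [(array([240.8, 179.1]), 0.93)]
bowl [(array([156.3, 308.3]), 0.72)]
tray []
hex_key [(array([463.3, 238.3]), 0.55)]
t lid_centre 0.84 (array([0.4966, 0.0556, 0.013 ]), np.float64(0.032481412639405204))
t long_fence 0.55 (array([0.525 , 0.0182, 0.0197]), np.float64(0.053419629057187015))
t end_stop 0.58 (array([0.4313, 0.0959, 0.0387]), np.float64(0.08342956120092379))
s lid_centre 0.73 (array([ 0.4959,  0.0599, -0.0142]), np.float64(0.12094465648854962))
s long_fence 0.62 (array([0.5249, 0.0193, 0.0162]), np.float64(0.1299273858921162))
s end_stop 0.62 (array([0.4311, 0.0971, 0.0037]), np.float64(0.1521256345177665))
```

```bash
python3 -c "
from h import *
print(r.hand_in())"
```

```text
the job is handed in; nothing more can be done
None
```

I handed the job in at about 33 s: lid pushed long edge first, then into the end stop (about 6–7 N each, held over half a second), no gap visible, stick back upright in its hole; I saw no sign of the pedal, bowl or hex key moving, the final check did not find the tray (nothing went near it), and I viewed 11 pictures, one over the limit of 10.

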